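Fetch the rear template from a crowded hook

TASK

The yellow square template is at the back of the crowded hook: move the two round templates in front of it over to the spare hook, hanging both behind its turned-up end, then take the yellow one off and stand it upright in the slot of the aluminium template stand, right down on the slot's floor. The spare hook is clamped a little askew, so feel the templates on and off gently without forcing either hook, set the yellow one down softly, and leave the petri dish, beaker and jar where they are; let go of everything at the end.

Things in the scene. Friction and masses are not known exactly. Their poses are not given: they have to be found in the camera images.
- square_template: Yellow 8 mm plastic template. Origin: centre of its eye, an 11.5 mm round hole through the strip handle: 28 mm wide (y), 8 mm thick (x), from 20 mm above the eye centre to 45 mm below. Below it a blade 100 x 100 mm, its flat lower edge 145 mm under the eye. x: through the eye, towards the upright while it hangs on hook A; z up. 0.09 to 0.19 kg. Starts last on hook A, 32 to 36 mm from its root.
- white_template: Sample template of 8 mm white plastic sheet: round blade 100 mm across below a strip handle with an eye, all like the yellow one's; lowest edge 142 mm below the eye centre. Origin: eye centre; axes as the yellow one's. 0.08 to 0.17 kg. Starts in the middle on hook A, 60 to 64 mm from its root.
- blue_template: Sample template of 8 mm blue plastic sheet: round blade 100 mm across below a strip handle with an eye, all like the yellow one's; lowest edge 142 mm below the eye centre. Origin: eye centre; axes as the yellow one's. 0.08 to 0.17 kg. Starts foremost on hook A, 88 to 92 mm from its root.
- stand_a: Fixed laboratory stand with the crowded hook (hook A). Grey base plate 160 x 100 x 10 mm, reaching 130 mm to its -x side and 30 mm behind; 12 mm upright, 225 mm tall; boss head 38 x 26 x 30 mm at 200 mm height. Origin: foot of the upright on the bench. Its -x is the way its hook points (roughly to the robot); z up. Stand and hook must not be pushed with over 10 N.
- hook_a_root (a point): Point on the axis of hook A at its root: 20 mm before the upright's axis, 200 mm high; axes as the stand's. Hook: black coated wire, 8 mm thick, level for 110 mm, then turned up 12 degrees for 30 mm (tip 139 mm out, 6 mm up), its last 14 mm tapering to 3 mm. It springs by 1 mm per 8 N, up, down and sideways. Straight and true. A hanging template's eye centre is 1.75 mm under the wire's axis.
- stand_b: Fixed laboratory stand with the empty spare hook (hook B). Grey base plate 160 x 100 x 10 mm, reaching 130 mm to its -x side and 30 mm behind; 12 mm upright, 225 mm tall; boss head 38 x 26 x 30 mm at 200 mm height. Origin: foot of the upright on the bench. Its -x is the way its hook points (roughly to the robot); z up. Stand and hook must not be pushed with over 10 N.
- hook_b_root (a point): As for hook A (same wire and shape), but only nominal: its boss head is clamped askew: hook B is up to 6 mm higher or lower than this, and turned about the upright's axis by up to 3.2 degrees either way, so that its tip is up to 8.8 mm aside. This is not measured: feel (or see) it. The clamp itself does not slip.
- slot_stand: Aluminium template stand, base 80 x 140 x 8 mm, with one upright slot open at the top: inside 13 mm along its x, 108 mm along its y, 27 mm deep, its floor a rubber strip; walls' top edge 38 mm above the bench, 12 mm thick. Fixed. Origin: centre of the base's underside; z up.
- slot_floor (a point): Centre of the slot's rubber floor, 11 mm above the bench; axes as the stand's. A template standing in it has its eye 145 mm above this point.
- petri_dish: Bystander: glass petri dish, 91 mm across, 16 mm high. Origin: centre of the underside.
- beaker: Bystander: glass beaker, 62 mm across, 75 mm high. Origin: centre of the underside.
- sample_jar: Bystander: amber jar with a white cap, 50 mm across, 75 mm high. Origin: centre of the underside.
Not all that is in view belongs to the job. There is more than one size of the square_template; the job needs the larger.

How it is judged:
On the way:
1. both round templates hang released on the spare hook, behind its turned-up end, while the yellow one still hangs on hook A (x of white_template in the frame of hook_b_root between -0.112 and -0.004 m and y of white_template in the frame of hook_b_root between -0.012 and 0.012 m and z of white_template in the frame of hook_b_root between -0.014 and 0.012 m and contact force between each of white_template, blue_template and the fingers below 0.1 N and linear speed of each of white_template, blue_template below 0.03 m/s and x of blue_template in the frame of hook_b_root between -0.112 and -0.004 m and y of blue_template in the frame of hook_b_root between -0.012 and 0.012 m and z of blue_template in the frame of hook_b_root between -0.014 and 0.012 m and x of square_template in the frame of hook_a_root between -0.112 and -0.004 m and y of square_template in the frame of hook_a_root between -0.012 and 0.012 m and z of square_template in the frame of hook_a_root between -0.014 and 0.012 m), for 0.2 s.
At the end, for the whole second after the job is handed in: Round templates hang released and still on hook B: eyes 4 to 112 mm from the nominal root, within 12 mm of its nominal line (14 down); yellow one released, still, in the slot: eye 138 to 149 mm above its floor, within 30 mm of its centre, leaning under 15, turned under 11 degrees (x of white_template in the frame of hook_b_root between -0.112 and -0.004 m and y of white_template in the frame of hook_b_root between -0.012 and 0.012 m and z of white_template in the frame of hook_b_root between -0.014 and 0.012 m and contact force between each of white_template, blue_template, square_template and the fingers below 0.1 N and linear speed of each of white_template, blue_template, square_template below 0.03 m/s and x of blue_template in the frame of hook_b_root between -0.112 and -0.004 m and y of blue_template in the frame of hook_b_root between -0.012 and 0.012 m and z of blue_template in the frame of hook_b_root between -0.014 and 0.012 m and z of square_template in the frame of slot_floor between 0.138 and 0.149 m and horizontal distance between square_template and slot_floor below 0.03 m and angle between square_template's own z axis and vertical below 0.26 rad and angle between the x axis of square_template and the x axis of slot_stand, either way round below 0.2 rad); the robot touches nothing.
It fails at once if a template or the gripper presses on either hook or stand with more than 10 N (contact force between any of square_template, white_template, blue_template, the fingers, the arm and stand_a above 10 N or contact force between any of square_template, white_template, blue_template, the fingers, the arm and stand_b above 10 N).
It fails at once if the yellow template is dropped into the slot (moves faster than 0.25 m/s once its lower edge is within 25 mm of the slot's floor) (z of square_template in the frame of slot_floor below 0.17 m and horizontal distance between square_template and slot_floor below 0.03 m and linear speed of square_template above 0.25 m/s).
It fails at once if a template is let down on the bench or dropped (height (world z) of any of square_template, white_template, blue_template below 0.12 m).
It fails at once if the petri dish, beaker or jar is shifted by more than 20 mm (distance of any of petri_dish, beaker, sample_jar from where it was at the start of the episode above 0.02 m).
It also fails if it takes over 72 s, if anything falls off the work surface, if the arm or the gripper's body presses on something with over 40 N, if the wrist force passes 120 N, or if a joint passes its speed limit or range.

ROBOT

A 7-joint arm with a two-finger parallel gripper is mounted at the origin on the work surface. World frame = base frame: x ahead of the robot, y to its left, z up, the work surface at z = 0. Lengths are in m, angles in rad, forces in N, time in s.
With the tool pointing down it reaches from about 0.425 to 0.925 m from the base axis. Payload 6.8 kg.
Tool frame: the origin (TCP) lies at the very end of the fingers, on their centre line; the grasp point (between the pads) lies 19 mm behind it; z points along the fingers, y is the line along which they close (so a half turn about z gives the same grasp; the last joint's range is limited). The gripper opens to 85 mm and grips with 20 to 120 N. Pads are 22 mm wide; open, the fingers measure 114 mm over their backs; the gripper's body (76 mm by 85 mm) begins 54 mm behind the grasp point. The pads swing forward as they close: fully open they stand 13 mm farther back than shut.
Start: joints at [-1.443, 0.477, 0.022, 1.555, -0.011, 1.109, -0.083], TCP at [0.158, 0.656, 0.231] pointing down, gripper open.
Joint ranges: [-2.96, 2.96], [-0.34, 2.1], [-1.41, 1.46], [0.24, 2.44], [-1.37, 4.51], [0.17, 1.92], [-2.96, 2.96]. Speed limits (rad/s): [2.39, 2.39, 3.14, 3.14, 3.14, 3.14, 3.14].

INTERFACE

Orientations are given as a rotation vector (axis times angle).
In Python, from bench import r gives the robot as it stands.
- The arm moves only by the shell command python3 -m jog 'ROWS' [FORCE]. ROWS is JSON, a list of rows, each an object of numbers: "fingers": the finger opening in m, from 0 to 0.0854; "x", "y", "z": the shift along the tool's x, y, z in m; "rx", "ry", "rz": the turn, a rotation vector about the tool's x, y, z in degrees. In form: [{"fingers": .., "x": .., "y": .., "z": .., "rx": .., "ry": .., "rz": ..}, ...]. A call has 1 to 8 rows; each row shifts and turns the commanded pose from where the row before left it, along the tool's axes as they then stand; what a row does not reach is not made up. A row lasts 1/8 s, in which the tool goes at most 62.5 mm and 10.7 degrees, less where a joint would pass 70% of its speed; a pose out of reach is approached as far as the arm can. A call is refused whole if a number of a shift passes 0.0625 or a number of a turn 10.7, either way. A call with a gripper value outside its range is refused whole. The fingers move at their own pace and stop on an object; FORCE is the grip in N (left out, the last holds). Time passes only in rows, so rows that do not move let the fingers close. It gives the time, the measured TCP pose, the force, the opening and the grip force at its end, in the units of the state.
- r.get_obs(): the state, without advancing time (a new reading comes with each control period).
- r.grab_frame(name): name is "scene" or "top" or "wrist"; returns (picture, depth): 420x560x3 uint8, red, green, blue; 420x560 float32, m along the optical axis (not along the pixel's ray), 0 where there is no reading.
- r.get_calibration(name): a dict with "mtx" (3x3 intrinsics, pixels), "dist" ([k1, k2, p1, p2, k3] as OpenCV has them; the pictures are not rectified), "extrinsics" (4x4, takes a point from camera to world coordinates). Camera axes: x right, y down, z forward; pixel columns grow to the right and rows downward; lengths in m; the calibration is good to about 2 mm. A picture is of the moment at which its call begins: read the wrist's pose just before it. get_calibration takes no time and is no camera call; for the wrist camera it gives the pose at the moment of the call.
- r.hand_in(): hands the job in; it is judged then, once.
Trained networks look in the newest picture that a camera, given by its name, has taken for a name from the list of things; names that differ only in an ending like _2 or _b are one class to them, and where a whole thing is asked for, a point or a joint stands for the part that bears it (a point fixed in the world has none). Each returns a list of dicts, best first, with "score" (0 to 1); they miss things now and then, are a little off and sometimes report something else, mostly with a low value. They report only what shows in the picture. A call takes as long as a camera call. They do not tell look-alikes from the thing itself.
- r.search_frame(target, camera): "xyz" ([x, y, z] in m, in world coordinates, good to about 4 mm: the middle of the surface that is visible of it).
- r.landmark_of(target, camera): "xyz" ([x, y, z] in m, in world coordinates, good to about 4 mm: a listed point, or the origin of a listed thing).
The state is a dict: "clock": time; "joints": joint angles; "qvel": joint speeds; "tau": joint torques, N m; "tcp_pos": TCP position; "orientation": TCP orientation; "contact_force": force on the tool from outside, world axes, zero at the start; "moment": the same for the moment, N m; "grip_width": finger opening in m; "gripper_force": force on a finger pad.
Only numpy, scipy, OpenCV 4.12 (cv2) and the standard library are available. Lean on these libraries where they do the work, as an engineer would, in place of code of your own. Each camera call takes 0.05 s, during which the arm holds its last target. There are 200 camera calls.

## Working session

There is one attempt and no reset: what is moved stays moved. The work goes in short steps, Python scripts to look and compute and a shell command to move; the robot and the scene stay as the last step left them, time stands still between calls to the robot, and variables do not carry over. Pictures are saved under pics/ and viewed, at most 10 in all, crops included, and the job is handed in when it is done.

```bash
mkdir -p pics; ls; cat > h.py <<'E'
import numpy as np, cv2
from bench import r
from scipy.spatial.transform import Rotation as R
def grab(c,name=None):
    im,d=r.grab_frame(c)
    if name: cv2.imwrite(f'pics/{name}.png',im[:,:,::-1])
    return im,d
def cloud(c,d,cal=None):
    k=cal or r.get_calibration(c); H,W=d.shape
    v,u=np.mgrid[:H,:W]
    p=cv2.undistortPoints(np.stack([u,v],-1).reshape(-1,1,2).astype(float),np.array(k['mtx']),np.array(k['dist'])).reshape(H,W,2)
    P=np.dstack([p*d[...,None],d]); T=np.array(k['extrinsics'])
    return P@T[:3,:3].T+T[:3,3]
E
cat > s1.py <<'E'
from h import *
o=r.get_obs(); print(o['clock'],o['tcp_pos'],R.from_rotvec(o['orientation']).as_matrix().round(3).tolist())
for c in ['scene','top']:
    im,d=grab(c,c+'0'); np.savez(c+'0.npz',im=im,P=cloud(c,d),d=d)
    for n in ['hook_a_root','hook_b_root','slot_floor','square_template','white_template','blue_template','stand_a','stand_b','petri_dish','beaker','sample_jar']:
        print(c,n,[(np.round(x['xyz'],3).tolist(),round(x['score'],2)) for x in r.landmark_of(n,c)])
E
python3 s1.py
```

```text
pics
0.0 [0.15759215 0.65573045 0.23030984] [[-0.972, 0.234, -0.0], [0.234, 0.972, -0.002], [-0.0, -0.002, -1.0]]
scene hook_a_root [([0.648, -0.028, 0.202], 0.67)]
scene hook_b_root [([0.636, 0.161, 0.198], 0.82)]
scene slot_floor [([0.45, -0.324, 0.012], 0.7)]
scene square_template [([0.615, -0.025, 0.199], 0.98), ([0.561, -0.178, 0.099], 0.67)]
scene white_template [([0.585, -0.025, 0.196], 0.72)]
scene blue_template [([0.667, -0.228, -0.0], 0.7), ([0.561, -0.02, 0.197], 0.64)]
scene stand_a [([0.659, 0.162, -0.002], 0.94), ([0.667, -0.032, 0.0], 0.72)]
scene stand_b [([0.659, 0.162, -0.002], 0.94), ([0.667, -0.032, 0.0], 0.72)]
scene petri_dish [([0.386, 0.021, -0.001], 0.8)]
scene beaker [([0.517, 0.328, -0.0], 0.84), ([0.667, -0.03, -0.002], 0.73), ([0.665, -0.226, 0.001], 0.55)]
scene sample_jar [([0.666, -0.225, 0.001], 0.6)]
top hook_a_root [([0.65, -0.032, 0.2], 0.9)]
top hook_b_root [([0.64, 0.161, 0.207], 0.59), ([0.666, -0.226, 0.002], 0.5)]
top slot_floor [([0.45, -0.325, 0.009], 0.64), ([0.637, 0.16, 0.206], 0.63), ([0.665, -0.229, 0.002], 0.25)]
top square_template [([0.616, -0.027, 0.2], 0.87), ([0.56, -0.177, 0.098], 0.61)]
top white_template [([0.586, -0.02, 0.196], 0.61)]
top blue_template [([0.557, -0.021, 0.196], 0.66)]
top stand_a [([0.668, -0.032, 0.001], 0.89), ([0.661, 0.158, 0.001], 0.59)]
top stand_b [([0.668, -0.032, 0.001], 0.89), ([0.661, 0.158, 0.001], 0.59)]
top petri_dish [([0.385, 0.018, -0.002], 0.87), ([0.586, -0.021, 0.196], 0.6)]
top beaker [([0.514, 0.331, -0.002], 0.98)]
top sample_jar [([0.666, -0.222, 0.0], 0.85)]
```

View pics/scene0.png

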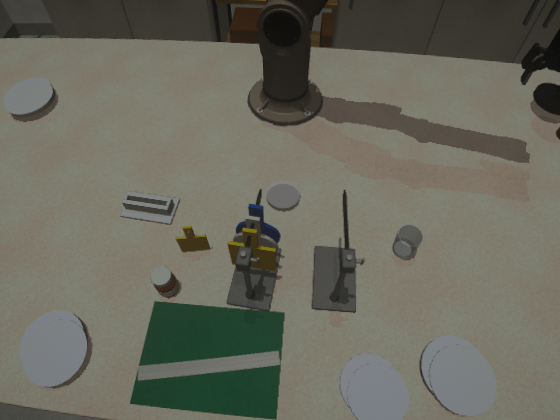

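View pics/top0.png

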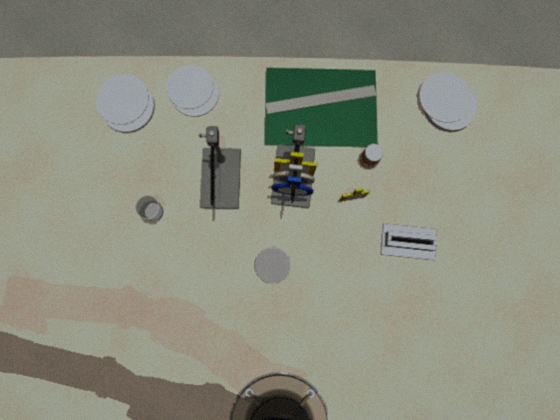

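Scene picture: the large yellow template hangs at the back of hook A at (250,235). The small yellow look-alike stands on the bench at (193,241), so it isn't the one. White and blue are in front at (255,225) and (257,215), hook B is empty at (346,220), and the slot stand is at (150,205). The top view agrees: A at (296,165), look-alike at (354,194), slot at (410,240).

```bash
cat > s2.py <<'E'
from h import *
for c in ['top','scene']:
    f=np.load(c+'0.npz'); P=f['P']; im=f['im'].astype(int)
    for nm,(x0,x1,y0,y1,z0,z1) in {'A':(.49,.69,-.10,.05,.185,.24),'B':(.48,.69,.10,.22,.185,.24)}.items():
        m=(P[...,0]>x0)&(P[...,0]<x1)&(P[...,1]>y0)&(P[...,1]<y1)&(P[...,2]>z0)&(P[...,2]<z1)
        Q=P[m]; C=im[m]
        print(c,nm,len(Q))
        for a in np.arange(x0,x1,.01):
            s=(Q[:,0]>=a)&(Q[:,0]<a+.01)
            if s.sum()>1: print('  %.3f n%d y %.4f [%.4f %.4f] z %.4f max %.4f rgb'%(a+.005,s.sum(),np.median(Q[s,1]),Q[s,1].min(),Q[s,1].max(),np.median(Q[s,2]),Q[s,2].max()),C[s].mean(0).astype(int))
    # slot stand
    m=(P[...,0]>.36)&(P[...,0]<.54)&(P[...,1]>-.44)&(P[...,1]<-.22)
    for z0,z1 in((.03,.045),(.005,.03)):
        Q=P[m&(P[...,2]>z0)&(P[...,2]<z1)]
        print('slot',c,z0,len(Q),Q.mean(0).round(4),cv2.minAreaRect((Q[:,:2]*1000).astype(np.float32)))
    for nm,b in {'baseA':(.5,.75,-.12,.06),'baseB':(.5,.75,.08,.26)}.items():
        Q=P[(P[...,0]>b[0])&(P[...,0]<b[1])&(P[...,1]>b[2])&(P[...,1]<b[3])&(P[...,2]>.006)&(P[...,2]<.014)]
        print(nm,c,len(Q),cv2.minAreaRect((Q[:,:2]*1000).astype(np.float32)))
E
python3 s2.py
```

```text
top A 657
  0.505 n3 y -0.0159 [-0.0180 -0.0157] z 0.2042 max 0.2089 rgb [53 53 51]
  0.515 n12 y -0.0178 [-0.0201 -0.0156] z 0.2062 max 0.2098 rgb [27 25 25]
  0.525 n14 y -0.0179 [-0.0223 -0.0156] z 0.2044 max 0.2074 rgb [15 14 15]
  0.535 n17 y -0.0199 [-0.0223 -0.0157] z 0.2025 max 0.2061 rgb [21 19 17]
  0.545 n16 y -0.0199 [-0.0244 -0.0158] z 0.2028 max 0.2064 rgb [18 17 18]
  0.555 n73 y -0.0214 [-0.0345 -0.0071] z 0.2130 max 0.2194 rgb [19 46 96]
  0.565 n22 y -0.0206 [-0.0323 -0.0084] z 0.2146 max 0.2194 rgb [30 46 84]
  0.575 n17 y -0.0219 [-0.0265 -0.0197] z 0.2011 max 0.2059 rgb [20 19 18]
  0.585 n85 y -0.0235 [-0.0371 -0.0102] z 0.2140 max 0.2207 rgb [108 109 110]
  0.595 n12 y -0.0250 [-0.0285 -0.0103] z 0.2006 max 0.2148 rgb [35 34 32]
  0.605 n66 y -0.0260 [-0.0401 -0.0124] z 0.2035 max 0.2212 rgb [57 49  8]
  0.615 n35 y -0.0252 [-0.0405 -0.0143] z 0.2159 max 0.2196 rgb [147 151  14]
  0.625 n13 y -0.0281 [-0.0305 -0.0237] z 0.2015 max 0.2044 rgb [48 49 19]
  0.635 n18 y -0.0280 [-0.0325 -0.0257] z 0.2023 max 0.2053 rgb [23 22 22]
  0.645 n67 y -0.0315 [-0.0430 -0.0
[... 4746 characters left out ...]
55 max 0.2236 rgb [78 77 73]
  0.665 n82 y 0.1591 [0.1484 0.1793] z 0.2164 max 0.2241 rgb [68 68 64]
  0.675 n122 y 0.1594 [0.1469 0.1726] z 0.2094 max 0.2185 rgb [49 49 46]
slot scene 0.03 492 [ 0.4509 -0.3246  0.0353] ((449.5148010253906, -325.688720703125), (125.14313507080078, 40.06317138671875), 85.27608489990234)
slot scene 0.005 744 [ 0.4623 -0.3198  0.0129] ((450.899658203125, -325.4653625488281), (138.84510803222656, 82.01151275634766), 84.3553237915039)
baseA scene 1379 ((626.144287109375, -29.83263397216797), (103.8431167602539, 177.949951171875), 84.63343048095703)
baseB scene 1839 ((607.6143798828125, 160.6166534423828), (98.35319519042969, 159.7174530029297), 89.75343322753906)
```

```bash
python3 -m jog '[{"y":-0.06},{"y":-0.06},{"y":-0.06},{"y":-0.06,"x":-0.06},{"y":-0.02,"x":-0.06},{"x":-0.06},{"x":-0.06}]'; python3 - <<'E'
from h import *
o=r.get_obs(); print(o['contact_force'],R.from_rotvec(o['orientation']).as_matrix().round(3).tolist())
print(np.array(r.get_calibration('wrist')['extrinsics']).round(3).tolist())
E
```

```text
[-0.13499412  0.1355935   0.15904771] [[-0.972, 0.234, 0.0], [0.234, 0.972, 0.0], [-0.0, 0.0, -1.0]]
[[0.234, 0.925, 0.3, 0.08], [0.972, -0.222, -0.073, 0.675], [-0.001, 0.309, -0.951, 0.374], [0.0, 0.0, 0.0, 1.0]]validation failed for argument at $[0]...
```

```bash
python3 -m jog '[{"fingers":0.045,"x":0,"y":-0.02,"z":-0.03,"rx":0,"ry":0,"rz":-7.9},{"fingers":0.045,"x":-0.033,"y":-0.045,"z":-0.01,"rx":0,"ry":0,"rz":0},{"fingers":0.045,"x":-0.033,"y":-0.045,"z":-0.01,"rx":0,"ry":0,"rz":0},{"fingers":0.045,"x":-0.033,"y":-0.045,"z":-0.01,"rx":0,"ry":0,"rz":0},{"fingers":0.045,"x":-0.033,"y":-0.045,"z":0,"rx":0,"ry":0,"rz":0},{"fingers":0.045,"x":-0.033,"y":-0.045,"z":0,"rx":0,"ry":0,"rz":0},{"fingers":0.045,"x":-0.033,"y":-0.045,"z":0,"rx":0,"ry":0,"rz":0},{"fingers":0.045,"x":-0.033,"y":-0.045,"z":0,"rx":0,"ry":0,"rz":0}]' 40
```

```text
clock: 2.2
tcp_pos: [0.3529, 0.2992, 0.2917]
orientation: [0.154, 3.137, 0.001]
contact_force: [1.6, -0.4, 0.2]
grip_width: 0.0452
gripper_force: 0.0
```

```bash
python3 -m jog '[{"fingers":0.045,"x":-0.034,"y":-0.043,"z":0,"rx":0,"ry":0,"rz":0},{"fingers":0.045,"x":-0.034,"y":-0.043,"z":0,"rx":0,"ry":0,"rz":0},{"fingers":0.045,"x":-0.034,"y":-0.043,"z":0,"rx":0,"ry":0,"rz":0},{"fingers":0.045,"x":-0.034,"y":-0.043,"z":0,"rx":0,"ry":0,"rz":0},{"fingers":0.045,"x":-0.034,"y":-0.043,"z":0,"rx":0,"ry":0,"rz":0},{"fingers":0.045,"x":0,"y":0,"z":0,"rx":0,"ry":0,"rz":0}]'
cat > s3.py <<'E'
from h import *
k=r.get_calibration('wrist'); print(r.get_obs()['tcp_pos'])
im,d=grab('wrist','wrist0'); P=cloud('wrist',d,k); np.savez('wrist0.npz',im=im,P=P,d=d)
for n in ['blue_template','white_template','square_template']: print(n,[(np.round(x['xyz'],4).tolist(),round(x['score'],2)) for x in r.landmark_of(n,'wrist')])
for nm,(y0,y1) in {'A':(-.06,.03),'B':(.13,.19)}.items():
    for a in np.arange(.49,.66,.01):
        Q=P[(P[...,0]>a)&(P[...,0]<a+.01)&(P[...,1]>y0)&(P[...,1]<y1)&(P[...,2]>.185)&(P[...,2]<.235)]
        if len(Q)>3: print(nm,'%.3f n%d ymed %.4f [%.4f %.4f] z95 %.4f zmed %.4f'%(a+.005,len(Q),np.median(Q[:,1]),*np.percentile(Q[:,1],[3,97]),np.percentile(Q[:,2],95),np.median(Q[:,2])))
E
python3 s3.py
```

```text
clock: 2.95
tcp_pos: [0.5019, 0.0658, 0.2917]
orientation: [0.166, 3.136, -0.002]
contact_force: [-0.1, 0.1, -0.7]
grip_width: 0.045
gripper_force: 0.0
[0.50188564 0.06575144 0.29165894]
blue_template [([0.5575, -0.0226, 0.1955], 0.81)]
white_template []
square_template [([0.5637, -0.1764, 0.0974], 0.57)]
A 0.505 n28 ymed -0.0160 [-0.0178 -0.0145] z95 0.2075 zmed 0.2062
A 0.515 n117 ymed -0.0163 [-0.0198 -0.0141] z95 0.2074 zmed 0.2061
A 0.525 n136 ymed -0.0169 [-0.0208 -0.0142] z95 0.2070 zmed 0.2051
A 0.535 n140 ymed -0.0176 [-0.0219 -0.0151] z95 0.2048 zmed 0.2032
A 0.545 n148 ymed -0.0185 [-0.0229 -0.0154] z95 0.2042 zmed 0.2029
A 0.555 n916 ymed -0.0229 [-0.0342 -0.0115] z95 0.2175 zmed 0.2095
A 0.565 n26 ymed -0.0217 [-0.0306 -0.0170] z95 0.2177 zmed 0.2167
A 0.575 n31 ymed -0.0355 [-0.0367 -0.0336] z95 0.2030 zmed 0.1971
A 0.585 n16 ymed -0.0355 [-0.0371 -0.0340] z95 0.2014 zmed 0.1954
B 0.495 n21 ymed 0.1555 [0.1537 0.1567] z95 0.2119 zmed 0.2101
B 0.505 n132 ymed 0.1552 [0.1530 0.1586] z95 0.2113 zmed 0.2101
B 0.515 n163 ymed 0.1553 [0.1528 0.1593] z95 0.2106 zmed 0.2091
B 0.525 n155 ymed 0.1556 [0.1529 0.1598] z95 0.2089 zmed 0.2071
B 0.535 n166 ymed 0.1559 [0.1531 0.1603] z95 0.2080 zmed 0.2067
B 0.545 n155 ymed 0.1562 [0.1533 0.1605] z95 0.2080 zmed 0.2066
B 0.555 n160 ymed 0.1567 [0.1538 0.1615] z95 0.2080 zmed 0.2066
B 0.565 n145 ymed 0.1570 [0.1541 0.1611] z95 0.2081 zmed 0.2066
B 0.575 n126 ymed 0.1573 [0.1546 0.1613] z95 0.2080 zmed 0.2065
B 0.585 n130 ymed 0.1576 [0.1549 0.1616] z95 0.2079 zmed 0.2067
B 0.595 n129 ymed 0.1580 [0.1550 0.1628] z95 0.2078 zmed 0.2066
B 0.605 n12 ymed 0.1585 [0.1553 0.1621] z95 0.2071 zmed 0.2059
B 0.645 n10 ymed 0.1503 [0.1484 0.1517] z95 0.2182 zmed 0.2177
B 0.655 n126 ymed 0.1509 [0.1480 0.1894] z95 0.2234 zmed 0.2175
B 0.665 n185 ymed 0.1512 [0.1483 0.1596] z95 0.2193 zmed 0.2177
```

View pics/wrist0.png

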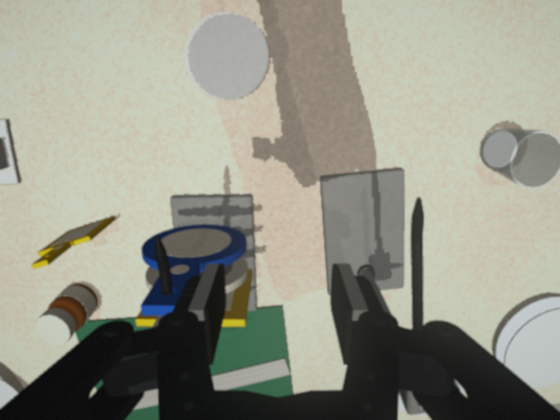

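Wrist view: hook A's tip is at (163,240) with blue foremost, bare hook B's tip is at (418,205), and the look-alike is off at (75,240). Hook A's top surface measures 204 mm, as it should. Hook B is about 4 mm high and slopes about 2° in y. Now to the blue template.

```bash
python3 -m jog '[{"fingers":0.045,"x":-0.033,"y":-0.0404,"z":0,"rx":0,"ry":0,"rz":0},{"fingers":0.045,"x":-0.033,"y":-0.0404,"z":0,"rx":0,"ry":0,"rz":0},{"fingers":0.045,"x":0,"y":0,"z":0.03,"rx":0,"ry":0,"rz":0},{"fingers":0.045,"x":0,"y":0,"z":0.03,"rx":0,"ry":0,"rz":0},{"fingers":0.045,"x":0,"y":0,"z":0,"rx":0,"ry":0,"rz":0}]'
cat > s4.py <<'E'
from h import *
import sys
k=r.get_calibration('wrist'); o=r.get_obs(); T=R.from_rotvec(o['orientation']).as_matrix(); print(o['tcp_pos'].round(4),'yaw',np.degrees(np.arctan2(T[0,1],T[1,1])).round(2),'F',o['contact_force'].round(2),'M',o['moment'].round(3))
if len(sys.argv)>1:
    im,d=grab('wrist',sys.argv[1])
    for n in sys.argv[2:]:
        print(n,[(np.round(x['xyz'],4).tolist(),round(x['score'],2)) for x in r.landmark_of(n,'wrist')])
E
python3 s4.py w1 blue_template
```

```text
clock: 3.78
tcp_pos: [0.5563, -0.015, 0.2294]
orientation: [-0.15, -3.133, 0.001]
contact_force: [-0.9, -0.3, -0.0]
grip_width: 0.0451
gripper_force: 0.0
[ 0.5563 -0.015   0.2294] yaw 5.47 F [-0.86 -0.25 -0.02] M [-0.008  0.026  0.038]
blue_template [([0.5584, -0.0219, 0.1975], 0.65), ([0.5873, -0.0264, 0.2026], 0.62)]
```

View pics/w1.png

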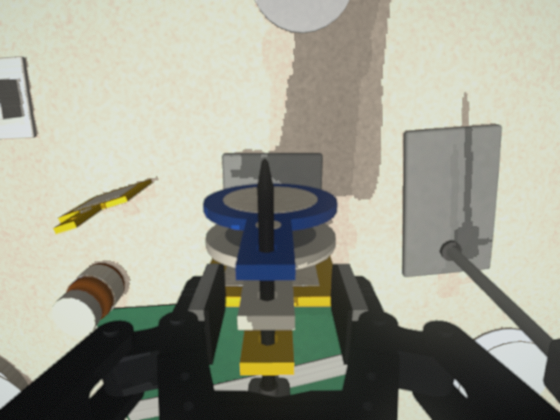

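Blue's handle shows at column 266, between the fingers, whose centre is near 282. So I shift about 6 mm to -y, go down and close.

```bash
python3 -m jog '[{"fingers":0.045,"x":-0.003,"y":-0.0063,"z":0,"rx":0,"ry":0,"rz":0},{"fingers":0.045,"x":0,"y":0,"z":0.02,"rx":0,"ry":0,"rz":0},{"fingers":0.045,"x":0,"y":0,"z":0.027,"rx":0,"ry":0,"rz":0},{"fingers":0.045,"x":0,"y":0,"z":0,"rx":0,"ry":0,"rz":0}]'; python3 -m jog '[{"fingers":0.031,"x":0,"y":0,"z":0,"rx":0,"ry":0,"rz":0},{"fingers":0.029,"x":0,"y":0,"z":0,"rx":0,"ry":0,"rz":0},{"fingers":0.026,"x":0,"y":0,"z":0,"rx":0,"ry":0,"rz":0},{"fingers":0.024,"x":0,"y":0,"z":0,"rx":0,"ry":0,"rz":0}]' 30; python3 s4.py
```

```text
clock: 4.38
tcp_pos: [0.5598, -0.0234, 0.1838]
orientation: [-0.154, -3.136, 0.001]
contact_force: [-0.7, -0.5, 0.6]
grip_width: 0.045
gripper_force: 0.0
clock: 4.88
tcp_pos: [0.5613, -0.0229, 0.1851]
orientation: [0.153, 3.136, 0.001]
contact_force: [2.3, 2.2, 1.5]
grip_width: 0.0275
gripper_force: 30.9
[ 0.5613 -0.0229  0.1851] yaw 5.59 F [2.26 2.22 1.53] M [ 0.381 -0.294 -0.017]
```

```bash
python3 -m jog '[{"fingers":0.024,"x":0,"y":0.001,"z":-0.001,"rx":0,"ry":0,"rz":0},{"fingers":0.024,"x":0,"y":0,"z":0,"rx":0,"ry":0,"rz":0}]'; python3 s4.py;python3 -m jog '[{"fingers":0.024,"x":0,"y":0.0005,"z":-0.001,"rx":0,"ry":0,"rz":0},{"fingers":0.024,"x":0,"y":0,"z":0,"rx":0,"ry":0,"rz":0}]'; python3 s4.py
```

```text
clock: 5.12
tcp_pos: [0.5607, -0.0223, 0.1854]
orientation: [0.154, 3.137, -0.0]
contact_force: [1.3, 0.5, 0.8]
grip_width: 0.0272
gripper_force: 30.8
[ 0.5607 -0.0223  0.1854] yaw 5.61 F [1.31 0.46 0.75] M [ 0.124 -0.343 -0.004]
clock: 5.38
tcp_pos: [0.5601, -0.0219, 0.186]
orientation: [-0.154, -3.137, 0.0]
contact_force: [0.9, -0.7, 0.2]
grip_width: 0.0272
gripper_force: 30.7
[ 0.5601 -0.0219  0.186 ] yaw 5.62 F [ 0.93 -0.7   0.25] M [ 0.01  -0.103  0.021]
```

```bash
python3 -m jog '[{"fingers":0.024,"x":0,"y":0,"z":-0.001,"rx":0,"ry":0,"rz":0},{"fingers":0.024,"x":0.005,"y":0,"z":0,"rx":0,"ry":0,"rz":0},{"fingers":0.024,"x":0.006,"y":0,"z":0,"rx":0,"ry":0,"rz":0},{"fingers":0.024,"x":0,"y":0,"z":0,"rx":0,"ry":0,"rz":0}]'; python3 s4.py
```

```text
clock: 5.88
tcp_pos: [0.5488, -0.0206, 0.1872]
orientation: [-0.154, -3.137, -0.0]
contact_force: [0.3, -0.5, -1.5]
grip_width: 0.0277
gripper_force: 30.6
[ 0.5488 -0.0206  0.1872] yaw 5.61 F [ 0.31 -0.51 -1.46] M [-0.047 -0.055  0.046]
```

```bash
python3 -m jog '[{"fingers":0.024,"x":0.006,"y":0,"z":0,"rx":0,"ry":0,"rz":0},{"fingers":0.024,"x":0.006,"y":0,"z":-0.0008,"rx":0,"ry":0,"rz":0},{"fingers":0.024,"x":0.006,"y":0,"z":-0.0013,"rx":0,"ry":0,"rz":0},{"fingers":0.024,"x":0,"y":0,"z":0,"rx":0,"ry":0,"rz":0}]'; python3 s4.py
```

```text
clock: 6.38
tcp_pos: [0.5313, -0.0188, 0.1896]
orientation: [0.154, 3.138, 0.001]
contact_force: [0.0, 0.1, -0.9]
grip_width: 0.0275
gripper_force: 30.6
[ 0.5313 -0.0188  0.1896] yaw 5.61 F [ 0.03  0.12 -0.89] M [ 0.027 -0.001  0.022]
```

```bash
python3 -m jog '[{"fingers":0.024,"x":0.006,"y":0,"z":-0.0013,"rx":0,"ry":0,"rz":0},{"fingers":0.024,"x":0.006,"y":0,"z":-0.0013,"rx":0,"ry":0,"rz":0},{"fingers":0.024,"x":0.006,"y":0,"z":-0.0013,"rx":0,"ry":0,"rz":0},{"fingers":0.024,"x":0.006,"y":0,"z":-0.0008,"rx":0,"ry":0,"rz":0},{"fingers":0.024,"x":0.01,"y":0,"z":0,"rx":0,"ry":0,"rz":0},{"fingers":0.024,"x":0.015,"y":0,"z":0,"rx":0,"ry":0,"rz":0},{"fingers":0.024,"x":0,"y":0,"z":0,"rx":0,"ry":0,"rz":0}]'; python3 s4.py
```

```text
clock: 7.25
tcp_pos: [0.4814, -0.014, 0.194]
orientation: [-0.153, -3.137, -0.001]
contact_force: [0.8, -1.2, 0.0]
grip_width: 0.0275
gripper_force: 30.6
[ 0.4814 -0.014   0.194 ] yaw 5.6 F [ 0.81 -1.17  0.03] M [-0.024 -0.038 -0.008]
```

```bash
python3 -m jog '[{"fingers":0.024,"x":0.011,"y":0,"z":-0.003,"rx":0,"ry":0,"rz":-7.7},{"fingers":0.024,"x":-0.002,"y":0.04,"z":0,"rx":0,"ry":0,"rz":0},{"fingers":0.024,"x":-0.002,"y":0.05,"z":0,"rx":0,"ry":0,"rz":0},{"fingers":0.024,"x":-0.002,"y":0.05,"z":0,"rx":0,"ry":0,"rz":0},{"fingers":0.024,"x":0,"y":0.0285,"z":0,"rx":0,"ry":0,"rz":0},{"fingers":0.024,"x":0,"y":0,"z":0,"rx":0,"ry":0,"rz":0},{"fingers":0.024,"x":0,"y":0,"z":0,"rx":0,"ry":0,"rz":0}]'
cat > s5.py <<'E'
from h import *
k=r.get_calibration('wrist'); o=r.get_obs(); T=R.from_rotvec(o['orientation']).as_matrix(); print(o['tcp_pos'].round(4),'yaw',np.degrees(np.arctan2(T[0,1],T[1,1])).round(2),'F',o['contact_force'].round(2))
im,d=grab('wrist','w2'); P=cloud('wrist',d,k)
for a in np.arange(.46,.66,.01):
    Q=P[(P[...,0]>a)&(P[...,0]<a+.01)&(P[...,1]>.13)&(P[...,1]<.18)&(P[...,2]>.17)&(P[...,2]<.235)]
    if len(Q)>3: print('%.3f n%d ymid %.4f [%.4f %.4f] z95 %.4f zmed %.4f'%(a+.005,len(Q),np.percentile(Q[:,1],[3,97]).mean(),*np.percentile(Q[:,1],[3,97]),np.percentile(Q[:,2],95),np.median(Q[:,2])))
E
python3 s5.py
```

```text
clock: 8.12
tcp_pos: [0.472, 0.1547, 0.197]
orientation: [0.056, -3.141, 0.001]
contact_force: [0.1, -0.4, -0.6]
grip_width: 0.0276
gripper_force: 30.6
[0.472  0.1547 0.197 ] yaw -2.05 F [ 0.14 -0.43 -0.57]
0.465 n7651 ymid 0.1550 [0.1325 0.1774] z95 0.2331 zmed 0.2161
0.475 n726 ymid 0.1551 [0.1400 0.1702] z95 0.2348 zmed 0.2281
0.485 n124 ymid 0.1553 [0.1396 0.1709] z95 0.2349 zmed 0.2330
0.495 n59 ymid 0.1559 [0.1542 0.1576] z95 0.2115 zmed 0.2105
0.505 n259 ymid 0.1562 [0.1531 0.1593] z95 0.2114 zmed 0.2101
0.515 n269 ymid 0.1566 [0.1528 0.1603] z95 0.2108 zmed 0.2092
0.525 n139 ymid 0.1568 [0.1531 0.1605] z95 0.2087 zmed 0.2076
```

View pics/w2.png

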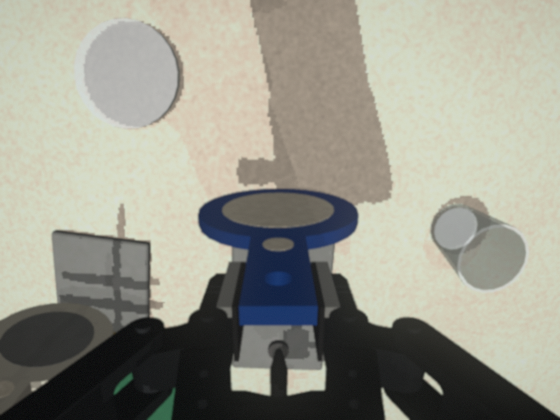

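Blue sits between the pads with its eye at (277,278), and hook B's tip is right behind it at (278,347), about 0.8 mm to +y. Feeding it on now.

```bash
python3 -m jog '[{"fingers":0.024,"x":-0.01,"y":0.0008,"z":0,"rx":0,"ry":0,"rz":0},{"fingers":0.024,"x":-0.01,"y":0,"z":0,"rx":0,"ry":0,"rz":0},{"fingers":0.024,"x":-0.006,"y":0,"z":0.0004,"rx":0,"ry":0,"rz":0},{"fingers":0.024,"x":-0.005,"y":0,"z":0.001,"rx":0,"ry":0,"rz":0},{"fingers":0.024,"x":0,"y":0,"z":0,"rx":0,"ry":0,"rz":0}]'; python3 s4.py; python3 -m jog '[{"fingers":0.024,"x":-0.006,"y":0,"z":0.0013,"rx":0,"ry":0,"rz":0},{"fingers":0.024,"x":-0.006,"y":0,"z":0.0013,"rx":0,"ry":0,"rz":0},{"fingers":0.024,"x":0,"y":0,"z":0,"rx":0,"ry":0,"rz":0}]'; python3 s4.py
```

```text
clock: 8.8
tcp_pos: [0.503, 0.1574, 0.1955]
orientation: [0.057, -3.141, 0.0]
contact_force: [-0.3, 0.1, -0.7]
grip_width: 0.0276
gripper_force: 30.6
[0.503  0.1574 0.1955] yaw -2.08 F [-0.32  0.13 -0.66] M [ 0.008  0.017 -0.03 ]
clock: 9.18
tcp_pos: [0.5154, 0.1579, 0.1931]
orientation: [-0.057, 3.141, -0.0]
contact_force: [1.3, 0.5, 0.4]
grip_width: 0.0272
gripper_force: 30.6
[0.5154 0.1579 0.1931] yaw -2.07 F [1.32 0.55 0.39] M [-0.026 -0.113  0.037]
```

```bash
python3 -m jog '[{"fingers":0.024,"x":-0.003,"y":-0.001,"z":0.0007,"rx":0,"ry":0,"rz":0},{"fingers":0.024,"x":-0.006,"y":0,"z":0.0013,"rx":0,"ry":0,"rz":0},{"fingers":0.024,"x":0,"y":0,"z":0,"rx":0,"ry":0,"rz":0}]'; python3 s4.py; python3 -m jog '[{"fingers":0.024,"x":-0.006,"y":0,"z":0.0008,"rx":0,"ry":0,"rz":0},{"fingers":0.024,"x":-0.007,"y":0,"z":0,"rx":0,"ry":0,"rz":0},{"fingers":0.024,"x":0,"y":0,"z":0,"rx":0,"ry":0,"rz":0}]'; python3 s4.py
```

```text
clock: 9.55
tcp_pos: [0.5246, 0.1573, 0.1912]
orientation: [-0.057, 3.14, 0.0]
contact_force: [1.1, 0.8, -0.4]
grip_width: 0.0274
gripper_force: 30.7
[0.5246 0.1573 0.1912] yaw -2.08 F [ 1.12  0.84 -0.38] M [-0.002 -0.117 -0.009]
clock: 9.93
tcp_pos: [0.5375, 0.1578, 0.1903]
orientation: [-0.057, 3.141, -0.0]
contact_force: [0.2, -0.5, -0.4]
grip_width: 0.0273
gripper_force: 30.6
[0.5375 0.1578 0.1903] yaw -2.07 F [ 0.16 -0.5  -0.45] M [-0.032 -0.011  0.074]
```

```bash
python3 -m jog '[{"fingers":0.024,"x":-0.008,"y":-0.0003,"z":-0.0003,"rx":0,"ry":0,"rz":0},{"fingers":0.024,"x":-0.01,"y":0,"z":0,"rx":0,"ry":0,"rz":0},{"fingers":0.024,"x":-0.01,"y":0,"z":0,"rx":0,"ry":0,"rz":0},{"fingers":0.024,"x":0,"y":0,"z":0,"rx":0,"ry":0,"rz":0}]'; python3 s4.py; python3 -m jog '[{"fingers":0.024,"x":-0.01,"y":0,"z":0,"rx":0,"ry":0,"rz":0},{"fingers":0.024,"x":-0.012,"y":0,"z":0,"rx":0,"ry":0,"rz":0},{"fingers":0.024,"x":-0.012,"y":0,"z":0,"rx":0,"ry":0,"rz":0},{"fingers":0.024,"x":0,"y":0,"z":0,"rx":0,"ry":0,"rz":0}]'; python3 s4.py
```

```text
clock: 10.42
tcp_pos: [0.5657, 0.1584, 0.1905]
orientation: [-0.057, 3.141, -0.0]
contact_force: [-0.6, 0.1, -0.4]
grip_width: 0.0274
gripper_force: 30.6
[0.5657 0.1584 0.1905] yaw -2.06 F [-0.59  0.05 -0.39] M [ 0.024 -0.001  0.01 ]
clock: 10.92
tcp_pos: [0.5999, 0.1596, 0.1905]
orientation: [-0.057, 3.14, -0.0]
contact_force: [-0.2, -0.9, -0.2]
grip_width: 0.0278
gripper_force: 30.6
[0.5999 0.1596 0.1905] yaw -2.06 F [-0.2  -0.91 -0.16] M [ 0.009 -0.056 -0.034]
```

```bash
python3 -m jog '[{"fingers":0.024,"x":0,"y":0,"z":0.0015,"rx":0,"ry":0,"rz":0},{"fingers":0.024,"x":0,"y":0,"z":0,"rx":0,"ry":0,"rz":0},{"fingers":0.032,"x":0,"y":0,"z":0,"rx":0,"ry":0,"rz":0},{"fingers":0.045,"x":0,"y":0,"z":0,"rx":0,"ry":0,"rz":0},{"fingers":0.045,"x":0,"y":0,"z":-0.01,"rx":0,"ry":0,"rz":0},{"fingers":0.045,"x":0,"y":0,"z":-0.03,"rx":0,"ry":0,"rz":0},{"fingers":0.045,"x":0,"y":0,"z":-0.035,"rx":0,"ry":0,"rz":0}]'; python3 s4.py
```

```text
clock: 11.8
tcp_pos: [0.5984, 0.1596, 0.265]
orientation: [0.057, -3.14, 0.001]
contact_force: [0.9, -0.3, -0.1]
grip_width: 0.0448
gripper_force: 0.0
[0.5984 0.1596 0.265 ] yaw -2.09 F [ 0.93 -0.3  -0.05] M [-0.024 -0.017 -0.002]
```

```bash
python3 -m jog '[{"fingers":0.045,"x":0,"y":0,"z":-0.005,"rx":0,"ry":0,"rz":7.6},{"fingers":0.045,"x":-0.002,"y":-0.045,"z":0,"rx":0,"ry":0,"rz":0},{"fingers":0.045,"x":-0.002,"y":-0.05,"z":0,"rx":0,"ry":0,"rz":0},{"fingers":0.045,"x":-0.002,"y":-0.05,"z":0,"rx":0,"ry":0,"rz":0},{"fingers":0.045,"x":0,"y":-0.039,"z":0,"rx":0,"ry":0,"rz":0},{"fingers":0.045,"x":0,"y":0,"z":0.035,"rx":0,"ry":0,"rz":0},{"fingers":0.045,"x":0,"y":0,"z":0,"rx":0,"ry":0,"rz":0}]'; python3 s4.py w3 white_template square_template
```

```text
clock: 12.68
tcp_pos: [0.5854, -0.0241, 0.2327]
orientation: [-0.152, -3.134, 0.0]
contact_force: [-0.6, 0.3, 0.3]
grip_width: 0.0453
gripper_force: 0.0
[ 0.5854 -0.0241  0.2327] yaw 5.55 F [-0.64  0.35  0.29] M [ 0.01  -0.028  0.052]
white_template [([0.587, -0.0254, 0.1981], 0.93)]
square_template [([0.6111, -0.0237, 0.1986], 0.97), ([0.5614, -0.1758, 0.0957], 0.64)]
```

View pics/w3.png

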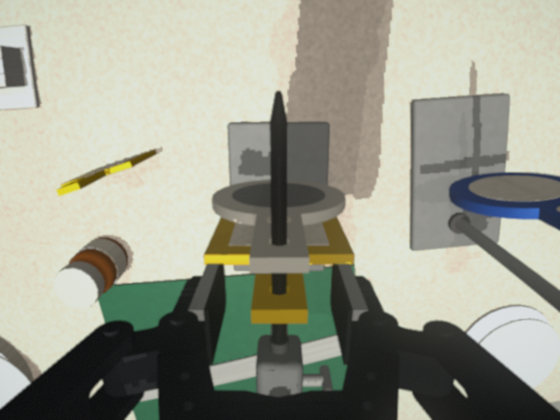

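White is centred between the fingers at (280,258). Yellow is behind it at (280,300), and blue hangs on hook B at (505,190). Grasping white.

```bash
python3 -m jog '[{"fingers":0.045,"x":-0.0015,"y":0,"z":0.02,"rx":0,"ry":0,"rz":0},{"fingers":0.045,"x":0,"y":0,"z":0.027,"rx":0,"ry":0,"rz":0},{"fingers":0.045,"x":0,"y":0,"z":0,"rx":0,"ry":0,"rz":0},{"fingers":0.031,"x":0,"y":0,"z":0,"rx":0,"ry":0,"rz":0},{"fingers":0.029,"x":0,"y":0,"z":0,"rx":0,"ry":0,"rz":0},{"fingers":0.026,"x":0,"y":0,"z":0,"rx":0,"ry":0,"rz":0},{"fingers":0.024,"x":0,"y":0,"z":0,"rx":0,"ry":0,"rz":0}]' 30; python3 s4.py
```

```text
clock: 13.7
tcp_pos: [0.5894, -0.0242, 0.1879]
orientation: [0.151, 3.136, 0.0]
contact_force: [1.9, -0.7, 2.2]
grip_width: 0.0277
gripper_force: 30.6
[ 0.5894 -0.0242  0.1879] yaw 5.51 F [ 1.89 -0.66  2.16] M [-0.013 -0.213  0.041]
```

```bash
python3 -m jog '[{"fingers":0.024,"x":0,"y":0,"z":-0.0015,"rx":0,"ry":0,"rz":0},{"fingers":0.024,"x":0,"y":0,"z":-0.0013,"rx":0,"ry":0,"rz":0},{"fingers":0.024,"x":0.006,"y":0,"z":0,"rx":0,"ry":0,"rz":0},{"fingers":0.024,"x":0,"y":0,"z":0,"rx":0,"ry":0,"rz":0}]'; python3 s4.py
```

```text
clock: 14.2
tcp_pos: [0.5817, -0.0235, 0.1896]
orientation: [-0.151, -3.137, -0.0]
contact_force: [0.0, -0.1, -1.4]
grip_width: 0.0275
gripper_force: 30.2
[ 0.5817 -0.0235  0.1896] yaw 5.51 F [ 0.04 -0.14 -1.41] M [0.009 0.036 0.038]
```

```bash
python3 -m jog '[{"fingers":0.024,"x":0.008,"y":0,"z":0,"rx":0,"ry":0,"rz":0},{"fingers":0.024,"x":0.01,"y":0,"z":0,"rx":0,"ry":0,"rz":0},{"fingers":0.024,"x":0.01,"y":0,"z":0,"rx":0,"ry":0,"rz":0},{"fingers":0.024,"x":0.01,"y":0,"z":0,"rx":0,"ry":0,"rz":0},{"fingers":0.024,"x":0,"y":0,"z":0,"rx":0,"ry":0,"rz":0}]'; python3 s4.py; python3 -m jog '[{"fingers":0.024,"x":0.006,"y":0,"z":-0.0009,"rx":0,"ry":0,"rz":0},{"fingers":0.024,"x":0.006,"y":0,"z":-0.0013,"rx":0,"ry":0,"rz":0},{"fingers":0.024,"x":0.006,"y":0,"z":-0.0013,"rx":0,"ry":0,"rz":0},{"fingers":0.024,"x":0,"y":0,"z":0,"rx":0,"ry":0,"rz":0}]'; python3 s4.py
```

```text
clock: 14.82
tcp_pos: [0.5439, -0.0198, 0.19]
orientation: [-0.151, -3.138, -0.001]
contact_force: [-0.3, -0.9, -1.4]
grip_width: 0.0273
gripper_force: 30.2
[ 0.5439 -0.0198  0.19  ] yaw 5.51 F [-0.3  -0.89 -1.38] M [-0.025 -0.006 -0.022]
clock: 15.32
tcp_pos: [0.5265, -0.0181, 0.1935]
orientation: [0.151, 3.138, 0.0]
contact_force: [0.1, 0.1, -0.9]
grip_width: 0.0275
gripper_force: 30.2
[ 0.5265 -0.0181  0.1935] yaw 5.51 F [ 0.07  0.05 -0.9 ] M [ 0.016 -0.069  0.013]
```

```bash
python3 -m jog '[{"fingers":0.024,"x":0.006,"y":0,"z":-0.0013,"rx":0,"ry":0,"rz":0},{"fingers":0.024,"x":0.006,"y":0,"z":-0.0013,"rx":0,"ry":0,"rz":0},{"fingers":0.024,"x":0.006,"y":0,"z":-0.001,"rx":0,"ry":0,"rz":0},{"fingers":0.024,"x":0.01,"y":0,"z":0,"rx":0,"ry":0,"rz":0},{"fingers":0.024,"x":0.015,"y":0,"z":0,"rx":0,"ry":0,"rz":0},{"fingers":0.024,"x":0.01,"y":0,"z":-0.002,"rx":0,"ry":0,"rz":0},{"fingers":0.024,"x":0,"y":0,"z":0,"rx":0,"ry":0,"rz":0}]'; python3 s4.py
```

```text
clock: 16.2
tcp_pos: [0.4734, -0.0129, 0.1992]
orientation: [0.151, 3.138, 0.001]
contact_force: [-0.4, 0.9, -2.0]
grip_width: 0.0273
gripper_force: 30.2
[ 0.4734 -0.0129  0.1992] yaw 5.5 F [-0.4   0.89 -1.97] M [ 0.021 -0.055 -0.037]
```

```bash
python3 -m jog '[{"fingers":0.024,"x":0.003,"y":0,"z":-0.0006,"rx":0,"ry":0,"rz":-7.6},{"fingers":0.024,"x":-0.002,"y":0.04,"z":0,"rx":0,"ry":0,"rz":0},{"fingers":0.024,"x":-0.002,"y":0.05,"z":0,"rx":0,"ry":0,"rz":0},{"fingers":0.024,"x":-0.002,"y":0.05,"z":0,"rx":0,"ry":0,"rz":0},{"fingers":0.024,"x":0,"y":0.0279,"z":0,"rx":0,"ry":0,"rz":0},{"fingers":0.024,"x":0,"y":0,"z":0,"rx":0,"ry":0,"rz":0},{"fingers":0.024,"x":0,"y":0,"z":0,"rx":0,"ry":0,"rz":0}]'; sed -i "s/'w2'/'w4'/" s5.py; python3 s5.py
```

```text
clock: 17.08
tcp_pos: [0.4712, 0.1544, 0.1995]
orientation: [-0.056, 3.141, -0.001]
contact_force: [-1.0, -0.0, -0.7]
grip_width: 0.027
gripper_force: 30.2
[0.4712 0.1544 0.1995] yaw -2.05 F [-0.98 -0.04 -0.67]
0.465 n6872 ymid 0.1550 [0.1323 0.1776] z95 0.2291 zmed 0.2164
0.475 n294 ymid 0.1547 [0.1409 0.1686] z95 0.2341 zmed 0.2281
0.485 n45 ymid 0.1549 [0.1411 0.1687] z95 0.2346 zmed 0.2270
0.495 n56 ymid 0.1559 [0.1543 0.1574] z95 0.2113 zmed 0.2100
0.505 n254 ymid 0.1563 [0.1531 0.1594] z95 0.2113 zmed 0.2101
0.515 n254 ymid 0.1563 [0.1525 0.1602] z95 0.2107 zmed 0.2092
0.525 n196 ymid 0.1570 [0.1532 0.1607] z95 0.2087 zmed 0.2072
```

Same picture as before. Shift +0.7 mm in y and feed on.

```bash
python3 -m jog '[{"fingers":0.024,"x":-0.01,"y":0.0006,"z":-0.0003,"rx":0,"ry":0,"rz":0},{"fingers":0.024,"x":-0.01,"y":0,"z":0,"rx":0,"ry":0,"rz":0},{"fingers":0.024,"x":-0.006,"y":0,"z":0.0004,"rx":0,"ry":0,"rz":0},{"fingers":0.024,"x":-0.005,"y":0,"z":0.001,"rx":0,"ry":0,"rz":0},{"fingers":0.024,"x":0,"y":0,"z":0,"rx":0,"ry":0,"rz":0}]'; python3 s4.py; python3 -m jog '[{"fingers":0.024,"x":-0.006,"y":0,"z":0.0013,"rx":0,"ry":0,"rz":0},{"fingers":0.024,"x":-0.006,"y":0,"z":0.0013,"rx":0,"ry":0,"rz":0},{"fingers":0.024,"x":0,"y":0,"z":0,"rx":0,"ry":0,"rz":0}]'; python3 s4.py
```

```text
clock: 17.75
tcp_pos: [0.5022, 0.1568, 0.1983]
orientation: [0.057, -3.141, 0.0]
contact_force: [-1.2, 0.5, -1.6]
grip_width: 0.0272
gripper_force: 30.2
[0.5022 0.1568 0.1983] yaw -2.07 F [-1.2   0.51 -1.64] M [0.003 0.05  0.002]
clock: 18.12
tcp_pos: [0.5144, 0.1573, 0.1958]
orientation: [-0.057, 3.141, -0.0]
contact_force: [0.2, 0.1, -1.9]
grip_width: 0.0272
gripper_force: 30.2
[0.5144 0.1573 0.1958] yaw -2.08 F [ 0.25  0.15 -1.88] M [ 0.046 -0.008  0.003]
```

```bash
python3 -m jog '[{"fingers":0.024,"x":-0.005,"y":-0.0003,"z":0.0010,"rx":0,"ry":0,"rz":0},{"fingers":0.024,"x":-0.006,"y":0,"z":0.0012,"rx":0,"ry":0,"rz":0},{"fingers":0.024,"x":0,"y":0,"z":0,"rx":0,"ry":0,"rz":0}]'; python3 s4.py; python3 -m jog '[{"fingers":0.024,"x":-0.006,"y":0,"z":0.0004,"rx":0,"ry":0,"rz":0},{"fingers":0.024,"x":-0.01,"y":0,"z":0,"rx":0,"ry":0,"rz":0},{"fingers":0.024,"x":-0.012,"y":0,"z":0,"rx":0,"ry":0,"rz":0},{"fingers":0.024,"x":0,"y":0,"z":0,"rx":0,"ry":0,"rz":0}]'; python3 s4.py
```

```text
clock: 18.5
tcp_pos: [0.5255, 0.1574, 0.1936]
orientation: [-0.057, 3.141, -0.0]
contact_force: [0.1, 0.0, -0.3]
grip_width: 0.0275
gripper_force: 30.3
[0.5255 0.1574 0.1936] yaw -2.07 F [ 0.15  0.02 -0.25] M [ 0.03  -0.046 -0.01 ]
clock: 19.0
tcp_pos: [0.5541, 0.1584, 0.1933]
orientation: [-0.056, 3.14, -0.0]
contact_force: [0.5, 0.6, -1.3]
grip_width: 0.027
gripper_force: 30.3
[0.5541 0.1584 0.1933] yaw -2.06 F [ 0.52  0.63 -1.29] M [-0.005  0.025 -0.018]
```

```bash
python3 -m jog '[{"fingers":0.024,"x":0,"y":0,"z":0.0015,"rx":0,"ry":0,"rz":0},{"fingers":0.024,"x":0,"y":0,"z":0,"rx":0,"ry":0,"rz":0},{"fingers":0.032,"x":0,"y":0,"z":0,"rx":0,"ry":0,"rz":0},{"fingers":0.045,"x":0,"y":0,"z":0,"rx":0,"ry":0,"rz":0},{"fingers":0.045,"x":0,"y":0,"z":-0.01,"rx":0,"ry":0,"rz":0},{"fingers":0.045,"x":0,"y":0,"z":-0.03,"rx":0,"ry":0,"rz":0},{"fingers":0.045,"x":0,"y":0,"z":-0.035,"rx":0,"ry":0,"rz":0}]'
cat > s6.py <<'E'
from h import *
im,d=grab('top','top1')
for n in ['white_template','blue_template','square_template','hook_b_root']: print(n,[(np.round(x['xyz'],4).tolist(),round(x['score'],2)) for x in r.landmark_of(n,'top')])
E
python3 s6.py
```

```text
clock: 19.88
tcp_pos: [0.5527, 0.1583, 0.268]
orientation: [0.057, -3.141, 0.001]
contact_force: [0.8, 0.6, -0.5]
grip_width: 0.0451
gripper_force: 0.0
white_template []
blue_template []
square_template [([0.6167, -0.0263, 0.1987], 0.82), ([0.563, -0.1795, 0.0987], 0.69)]
hook_b_root [([0.6378, 0.1615, 0.2043], 0.66)]
```

```bash
python3 -m jog '[{"fingers":0.045,"x":0,"y":0,"z":-0.003,"rx":0,"ry":0,"rz":7.6},{"fingers":0.045,"x":-0.0204,"y":-0.0445,"z":0,"rx":0,"ry":0,"rz":0},{"fingers":0.045,"x":-0.0204,"y":-0.0445,"z":0,"rx":0,"ry":0,"rz":0},{"fingers":0.045,"x":-0.0204,"y":-0.0445,"z":0,"rx":0,"ry":0,"rz":0},{"fingers":0.045,"x":-0.0204,"y":-0.0445,"z":0,"rx":0,"ry":0,"rz":0},{"fingers":0.045,"x":0,"y":0,"z":0.035,"rx":0,"ry":0,"rz":0},{"fingers":0.045,"x":0,"y":0,"z":0,"rx":0,"ry":0,"rz":0}]'; python3 s4.py w5 square_template white_template blue_template
```

```text
clock: 21.0
tcp_pos: [0.6146, -0.0266, 0.2313]
orientation: [-0.152, -3.131, 0.001]
contact_force: [-0.9, 0.2, 0.7]
grip_width: 0.045
gripper_force: 0.0
[ 0.6146 -0.0266  0.2313] yaw 5.56 F [-0.86  0.21  0.65] M [ 0.029 -0.015  0.036]
square_template [([0.6113, -0.0255, 0.1994], 0.9), ([0.5612, -0.1784, 0.0938], 0.62)]
white_template []
blue_template []
```

View pics/w5.png

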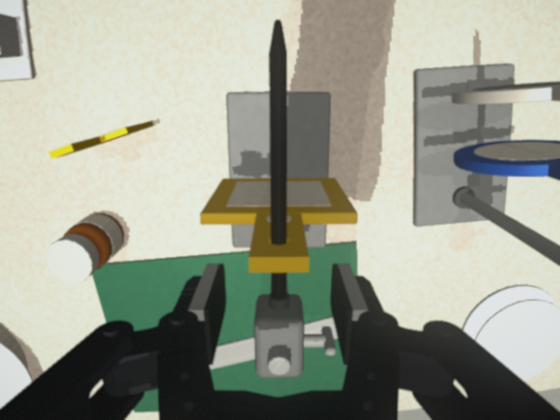

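Large yellow is centred at (280,250). White (500,95) and blue (505,155) both hang on hook B. Grasping yellow.

```bash
python3 -m jog '[{"fingers":0.045,"x":0,"y":0,"z":0.02,"rx":0,"ry":0,"rz":0},{"fingers":0.045,"x":0,"y":0,"z":0.025,"rx":0,"ry":0,"rz":0},{"fingers":0.045,"x":0,"y":0,"z":0,"rx":0,"ry":0,"rz":0},{"fingers":0.031,"x":0,"y":0,"z":0,"rx":0,"ry":0,"rz":0},{"fingers":0.029,"x":0,"y":0,"z":0,"rx":0,"ry":0,"rz":0},{"fingers":0.026,"x":0,"y":0,"z":0,"rx":0,"ry":0,"rz":0},{"fingers":0.024,"x":0,"y":0,"z":0,"rx":0,"ry":0,"rz":0}]' 30; python3 s4.py
```

```text
clock: 22.08
tcp_pos: [0.6178, -0.0267, 0.1907]
orientation: [0.151, 3.136, 0.0]
contact_force: [0.7, 1.0, 3.4]
grip_width: 0.0272
gripper_force: 30.5
[ 0.6178 -0.0267  0.1907] yaw 5.52 F [0.69 0.96 3.41] M [-0.007 -0.158 -0.093]
```

```bash
python3 -m jog '[{"fingers":0.024,"x":0,"y":0,"z":-0.002,"rx":0,"ry":0,"rz":0},{"fingers":0.024,"x":0,"y":0,"z":-0.0012,"rx":0,"ry":0,"rz":0},{"fingers":0.024,"x":0.006,"y":0.0003,"z":0,"rx":0,"ry":0,"rz":0},{"fingers":0.024,"x":0,"y":0,"z":0,"rx":0,"ry":0,"rz":0}]'; python3 s4.py
```

```text
clock: 22.58
tcp_pos: [0.6102, -0.0255, 0.1926]
orientation: [-0.151, -3.137, -0.0]
contact_force: [1.2, 1.4, -1.9]
grip_width: 0.0277
gripper_force: 30.0
[ 0.6102 -0.0255  0.1926] yaw 5.51 F [ 1.18  1.38 -1.93] M [-0.015 -0.027  0.009]
```

```bash
python3 -m jog '[{"fingers":0.024,"x":0.008,"y":0,"z":0,"rx":0,"ry":0,"rz":0},{"fingers":0.024,"x":0.011,"y":0,"z":0,"rx":0,"ry":0,"rz":0},{"fingers":0.024,"x":0.011,"y":-0.0002,"z":0,"rx":0,"ry":0,"rz":0},{"fingers":0.024,"x":0,"y":0,"z":0,"rx":0,"ry":0,"rz":0}]'; python3 s4.py;  python3 -m jog '[{"fingers":0.024,"x":0.011,"y":0,"z":0,"rx":0,"ry":0,"rz":0},{"fingers":0.024,"x":0.012,"y":0,"z":0,"rx":0,"ry":0,"rz":0},{"fingers":0.024,"x":0.012,"y":0,"z":0,"rx":0,"ry":0,"rz":0},{"fingers":0.024,"x":0,"y":0,"z":0,"rx":0,"ry":0,"rz":0}]'; python3 s4.py
```

```text
clock: 23.08
tcp_pos: [0.5802, -0.0229, 0.1931]
orientation: [-0.151, -3.137, -0.001]
contact_force: [0.0, -0.5, -1.4]
grip_width: 0.0276
gripper_force: 30.0
[ 0.5802 -0.0229  0.1931] yaw 5.51 F [ 0.04 -0.47 -1.4 ] M [ 0.002 -0.045 -0.03 ]
clock: 23.58
tcp_pos: [0.5453, -0.0195, 0.193]
orientation: [-0.151, -3.137, -0.001]
contact_force: [-0.5, 0.1, -2.1]
grip_width: 0.0274
gripper_force: 30.0
[ 0.5453 -0.0195  0.193 ] yaw 5.5 F [-0.52  0.14 -2.09] M [ 0.047 -0.017  0.037]
```

```bash
python3 -m jog '[{"fingers":0.024,"x":0.007,"y":0,"z":-0.0008,"rx":0,"ry":0,"rz":0},{"fingers":0.024,"x":0.006,"y":0,"z":-0.0013,"rx":0,"ry":0,"rz":0},{"fingers":0.024,"x":0.006,"y":0,"z":-0.0013,"rx":0,"ry":0,"rz":0},{"fingers":0.024,"x":0,"y":0,"z":0,"rx":0,"ry":0,"rz":0}]'; python3 s4.py; python3 -m jog '[{"fingers":0.024,"x":0.006,"y":0,"z":-0.0013,"rx":0,"ry":0,"rz":0},{"fingers":0.024,"x":0.006,"y":0,"z":-0.0013,"rx":0,"ry":0,"rz":0},{"fingers":0.024,"x":0.006,"y":0,"z":-0.001,"rx":0,"ry":0,"rz":0},{"fingers":0.024,"x":0.01,"y":0,"z":0,"rx":0,"ry":0,"rz":0},{"fingers":0.024,"x":0.015,"y":0,"z":0,"rx":0,"ry":0,"rz":0},{"fingers":0.024,"x":0.025,"y":0,"z":-0.002,"rx":0,"ry":0,"rz":0},{"fingers":0.024,"x":0,"y":0,"z":0,"rx":0,"ry":0,"rz":0}]'; python3 s4.py
```

```text
clock: 24.08
tcp_pos: [0.5271, -0.0178, 0.1965]
orientation: [0.151, 3.138, 0.0]
contact_force: [0.3, -0.1, -2.0]
grip_width: 0.0271
gripper_force: 30.0
[ 0.5271 -0.0178  0.1965] yaw 5.51 F [ 0.27 -0.07 -2.02] M [ 0.009 -0.021 -0.017]
clock: 24.95
tcp_pos: [0.4574, -0.0111, 0.2018]
orientation: [-0.15, -3.136, -0.001]
contact_force: [0.4, 0.5, -1.6]
grip_width: 0.0273
gripper_force: 30.0
[ 0.4574 -0.0111  0.2018] yaw 5.49 F [ 0.42  0.53 -1.55] M [ 0.017 -0.048  0.02 ]
```

```bash
python3 -m jog '[{"fingers":0.024,"x":-0.0031,"y":-0.03,"z":-0.011,"rx":0,"ry":0,"rz":0},{"fingers":0.024,"x":-0.0031,"y":-0.05,"z":-0.011,"rx":0,"ry":0,"rz":0},{"fingers":0.024,"x":-0.0031,"y":-0.05,"z":-0.011,"rx":0,"ry":0,"rz":0},{"fingers":0.024,"x":-0.0031,"y":-0.055,"z":0,"rx":0,"ry":0,"rz":0},{"fingers":0.024,"x":-0.0031,"y":-0.055,"z":0,"rx":0,"ry":0,"rz":0},{"fingers":0.024,"x":-0.0031,"y":-0.045,"z":0,"rx":0,"ry":0,"rz":0},{"fingers":0.024,"x":-0.0031,"y":-0.0283,"z":0,"rx":0,"ry":0,"rz":0},{"fingers":0.024,"x":0,"y":0,"z":0,"rx":0,"ry":0,"rz":0}]'
cat > s7.py <<'E'
from h import *
import sys
k=r.get_calibration('wrist'); o=r.get_obs(); T=R.from_rotvec(o['orientation']).as_matrix(); print(o['tcp_pos'].round(4),'yaw',np.degrees(np.arctan2(T[0,1],T[1,1])).round(2),'F',o['contact_force'].round(2))
print('tool z',T[:,2].round(4))
im,d=grab('wrist',sys.argv[1]); P=cloud('wrist',d,k); np.savez('w6.npz',P=P,im=im)
for n in ['slot_floor','square_template']: print(n,[(np.round(x['xyz'],4).tolist(),round(x['score'],2)) for x in r.landmark_of(n,'wrist')])
for c in ['top','scene']:
    im,d=grab(c,c+'2'); print(c,[(np.round(x['xyz'],4).tolist(),round(x['score'],2)) for x in r.landmark_of('square_template',c)+r.landmark_of('slot_floor',c)])
yel=(im[...,0]>60)
E
python3 s7.py w6
```

```text
clock: 25.95
tcp_pos: [0.4506, -0.3278, 0.2351]
orientation: [-0.157, -3.138, 0.003]
contact_force: [-0.9, 0.4, -1.5]
grip_width: 0.0274
gripper_force: 30.2
[ 0.4506 -0.3278  0.2351] yaw 5.74 F [-0.85  0.4  -1.46]
tool z [-1.0e-04 -1.8e-03 -1.0e+00]
slot_floor [([0.4494, -0.3234, 0.0146], 0.92), ([0.6656, -0.0334, 0.0026], 0.68)]
square_template [([0.4441, -0.3276, 0.24], 0.96), ([0.5608, -0.1766, 0.094], 0.74)]
top [([0.4501, -0.3237, 0.2398], 0.93), ([0.5617, -0.1816, 0.0991], 0.69), ([0.446, -0.3222, 0.01], 0.82)]
scene [([0.449, -0.3227, 0.2442], 0.69), ([0.562, -0.1791, 0.1006], 0.57), ([0.3845, 0.019, 0.0006], 0.47), ([0.6668, -0.0313, 0.0035], 0.3), ([0.6432, -0.0295, 0.1999], 0.24), ([0.4488, -0.3229, 0.0141], 0.92), ([0.5208, 0.3273, 0.0005], 0.56)]
```

View pics/w6.png

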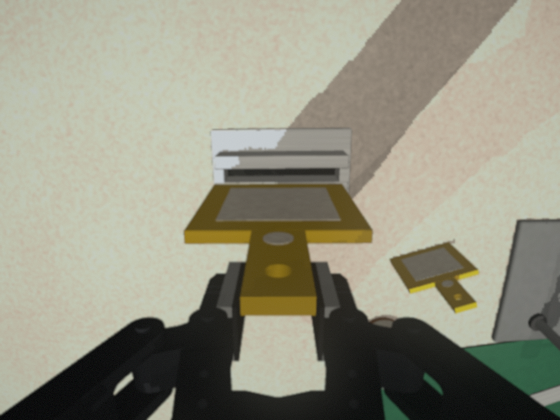

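```bash
cat > s8.py <<'E'
from h import *
f=np.load('w6.npz'); P=f['P']; im=f['im'].astype(int)
o=r.get_obs(); T=R.from_rotvec(o['orientation']).as_matrix(); t=o['tcp_pos']
L=(P-t)@T   # tool frame coordinates
m=(im[...,0]>im[...,2]+40)&(np.abs(L[...,0])<.03)&(np.abs(L[...,1])<.06)&(P[...,2]>.08)&(P[...,2]<.27)
Q=L[m]; 
sel=(Q[:,2]>0.06)  # blade
print('n',m.sum(), 'y range',np.percentile(Q[sel,1],[1,99]).round(4))
for z in np.arange(-.03,.15,.015):
    s=(Q[:,2]>z)&(Q[:,2]<z+.015)
    if s.sum()>20: print('z %.3f n%d xmax-ish %.4f med %.4f y %.4f %.4f'%(z,s.sum(),np.percentile(Q[s,0],90),np.median(Q[s,0]),*np.percentile(Q[s,1],[1,99])))
# white inset included: all points of front face
B=(np.abs(L[...,1])<.045)&(np.abs(L[...,0])<.02)&(L[...,2]>.05)&(L[...,2]<.135)
Q=L[B]; A=np.c_[Q[:,1],Q[:,2],np.ones(len(Q))]; c=np.linalg.lstsq(A,Q[:,0],rcond=None)[0]
for _ in range(4):
    e=np.abs(A@c-Q[:,0])<.003; c=np.linalg.lstsq(A[e],Q[e,0],rcond=None)[0]
print('plane x = %.4f*y + %.4f*z + %.4f'%tuple(c),e.sum())
# slot wall tops in world
W=P[(P[...,2]>.030)&(P[...,2]<.043)&(np.abs(P[...,0]-.45)<.05)&(np.abs(P[...,1]+.325)<.09)]
print('walls',len(W),cv2.minAreaRect((W[:,:2]*1000).astype(np.float32)))
a=np.radians(5.4); e1=np.array([np.cos(a),-np.sin(a)]); s=(W[:,:2]-[.4495,-.325])@e1
h,b=np.histogram(s,np.arange(-.03,.03,.002)); print([(round(x*1000),int(n)) for x,n in zip(b,h)])
for c in ['top','scene']:
    g=np.load(c+'0.npz'); Z=g['P']; W=Z[(Z[...,2]>.030)&(Z[...,2]<.043)&(np.abs(Z[...,0]-.45)<.05)&(np.abs(Z[...,1]+.325)<.09)]
    s=(W[:,:2]-[.4495,-.325])@e1; h,b=np.histogram(s,np.arange(-.03,.03,.002)); print(c,[(round(x*1000),int(n)) for x,n in zip(b,h)])
E
python3 s8.py
```

```text
n 10613 y range [-0.052  0.045]
z -0.030 n2607 xmax-ish 0.0098 med 0.0086 y -0.0167 0.0102
z -0.015 n1171 xmax-ish 0.0100 med 0.0095 y -0.0167 0.0100
z 0.000 n928 xmax-ish 0.0100 med 0.0097 y -0.0165 0.0103
z 0.015 n487 xmax-ish 0.0101 med 0.0098 y -0.0172 0.0101
z 0.030 n2795 xmax-ish 0.0099 med 0.0081 y -0.0521 0.0453
z 0.045 n1065 xmax-ish 0.0101 med 0.0098 y -0.0514 0.0448
z 0.060 n363 xmax-ish 0.0101 med 0.0098 y -0.0520 0.0450
z 0.075 n295 xmax-ish 0.0101 med 0.0098 y -0.0517 0.0450
z 0.090 n248 xmax-ish 0.0102 med 0.0099 y -0.0518 0.0449
z 0.105 n191 xmax-ish 0.0101 med 0.0099 y -0.0523 0.0450
z 0.120 n454 xmax-ish 0.0102 med 0.0099 y -0.0518 0.0446
plane x = -0.0044*y + 0.0007*z + 0.0100 5347
walls 2512 ((444.5223388671875, -324.29638671875), (123.92167663574219, 33.32967758178711), 82.12895202636719)
[(-30, 0), (-28, 0), (-26, 0), (-24, 0), (-22, 0), (-20, 296), (-18, 281), (-16, 280), (-14, 286), (-12, 291), (-10, 279), (-8, 164), (-6, 38), (-4, 42), (-2, 39), (0, 39), (2, 39), (4, 216), (6, 203), (8, 9), (10, 6), (12, 3), (14, 1), (16, 0), (18, 0), (20, 0), (22, 0), (24, 0), (26, 0)]
top [(-30, 0), (-28, 0), (-26, 0), (-24, 0), (-22, 3), (-20, 44), (-18, 39), (-16, 39), (-14, 38), (-12, 37), (-10, 37), (-8, 14), (-6, 7), (-4, 8), (-2, 4), (0, 5), (2, 7), (4, 23), (6, 44), (8, 41), (10, 35), (12, 42), (14, 36), (16, 32), (18, 2), (20, 0), (22, 0), (24, 0), (26, 0)]
scene [(-30, 0), (-28, 0), (-26, 0), (-24, 0), (-22, 1), (-20, 11), (-18, 31), (-16, 29), (-14, 29), (-12, 28), (-10, 33), (-8, 55), (-6, 12), (-4, 7), (-2, 3), (0, 5), (2, 4), (4, 6), (6, 28), (8, 22), (10, 36), (12, 36), (14, 27), (16, 42), (18, 47), (20, 0), (22, 0), (24, 0), (26, 0)]
```

```bash
python3 s4.py; cat > s9.py <<'E'
from h import *
from h import r
k=r.get_calibration('wrist'); o=r.get_obs(); t=o['tcp_pos']; T=R.from_rotvec(o['orientation']).as_matrix()
im,d=r.grab_frame('wrist'); P=cloud('wrist',d,k)
a=np.radians(5.4); e1=np.array([np.cos(a),-np.sin(a)]); e2=np.array([np.sin(a),np.cos(a)]); c=np.array([.4483,-.325])
L=(P-t)@T; im=im.astype(int)
m=(im[...,0]>im[...,2]+40)&(np.abs(L[...,0])<.03)&(np.abs(L[...,1])<.07)&(L[...,2]>.05)&(L[...,2]<.14)
Q=P[m]; s=(Q[:,:2]-c)@e1; u=(Q[:,:2]-c)@e2
A=np.c_[u,np.ones(len(u))]; q=np.abs(s-np.percentile(s,10))<.002
print('tcp rel slot', (t[:2]-c)@e1,(t[:2]-c)@e2)
print('template front s (centre = +4mm)',np.median(s[q]).round(4),'u',np.percentile(u,[1,99]).round(4),'skew deg',np.degrees(np.polyfit(u[q],s[q],1)[0]).round(2))
W=P[(P[...,2]>.030)&(P[...,2]<.043)&(np.abs(P[...,0]-.45)<.05)&(np.abs(P[...,1]+.325)<.09)]
s=(W[:,:2]-c)@e1; u=(W[:,:2]-c)@e2
h,b=np.histogram(s,np.arange(-.022,.03,.001)); print([(round(x*1000),int(n)) for x,n in zip(b,h)])
w=(s>-.018)&(s<-.008); print('wall u',np.percentile(u[w],[.5,99.5]).round(4))
# near wall edge vs u -> slot skew
fr=[(uu,np.percentile(s[w&(np.abs(u-uu)<.005)|((np.abs(u-uu)<.005)&(s<-.003))],2)) for uu in np.arange(-.045,.05,.015)]
print('skew', np.degrees(np.polyfit(*np.array(fr).T,1)[0]).round(2))
E
python3 s9.py
```

```text
[ 0.4516 -0.3245  0.2351] yaw 5.45 F [ 0.08 -0.11 -1.34] M [0.012 0.003 0.029]
tcp rel slot 0.0032151823919758953 0.0008078392973281118
template front s (centre = +4mm) -0.0059 u [-0.0475  0.0493] skew deg -0.1
[(-22, 0), (-21, 0), (-20, 0), (-19, 1), (-18, 258), (-17, 138), (-16, 134), (-15, 135), (-14, 138), (-13, 144), (-12, 144), (-11, 147), (-10, 162), (-9, 150), (-8, 148), (-7, 143), (-6, 31), (-5, 19), (-4, 22), (-3, 19), (-2, 20), (-1, 18), (0, 18), (1, 20), (2, 20), (3, 19), (4, 23), (5, 21), (6, 149), (7, 205), (8, 124), (9, 25), (10, 4), (11, 2), (12, 0), (13, 0), (14, 0), (15, 0), (16, 0), (17, 0), (18, 0), (19, 0), (20, 0), (21, 0), (22, 0), (23, 0), (24, 0), (25, 0), (26, 0), (27, 0), (28, 0)]
wall u [-0.0608  0.0611]
skew -0.16
```

```bash
python3 -m jog '[{"fingers":0.024,"x":-0.002,"y":-0.0009,"z":0.01,"rx":0,"ry":0,"rz":0},{"fingers":0.024,"x":0,"y":0,"z":0.02,"rx":0,"ry":0,"rz":0},{"fingers":0.024,"x":0,"y":0,"z":0.02,"rx":0,"ry":0,"rz":0},{"fingers":0.024,"x":0,"y":0,"z":0,"rx":0,"ry":0,"rz":0},{"fingers":0.024,"x":0,"y":0,"z":0,"rx":0,"ry":0,"rz":0},{"fingers":0.024,"x":0,"y":0,"z":0,"rx":0,"ry":0,"rz":0}]'; python3 s9.py
```

```text
clock: 27.2
tcp_pos: [0.4537, -0.3267, 0.1857]
orientation: [0.151, 3.137, -0.001]
contact_force: [-1.0, -0.4, -1.3]
grip_width: 0.0273
gripper_force: 30.2
tcp rel slot 0.005499554499326198 -0.0011674945105970343
template front s (centre = +4mm) -0.0035 u [-0.0494  0.0473] skew deg -0.03
[(-22, 0), (-21, 0), (-20, 0), (-19, 6), (-18, 386), (-17, 200), (-16, 164), (-15, 194), (-14, 231), (-13, 183), (-12, 160), (-11, 183), (-10, 225), (-9, 195), (-8, 165), (-7, 152), (-6, 57), (-5, 23), (-4, 26), (-3, 26), (-2, 32), (-1, 28), (0, 29), (1, 25), (2, 22), (3, 26), (4, 25), (5, 21), (6, 18), (7, 13), (8, 12), (9, 12), (10, 3), (11, 7), (12, 4), (13, 2), (14, 2), (15, 1), (16, 0), (17, 0), (18, 0), (19, 0), (20, 0), (21, 0), (22, 0), (23, 0), (24, 0), (25, 0), (26, 0), (27, 0), (28, 0)]
wall u [-0.0607  0.0615]
skew -0.32
```

```bash
python3 -m jog '[{"fingers":0.024,"x":0,"y":0.0008,"z":0.006,"rx":0,"ry":0,"rz":0},{"fingers":0.024,"x":0,"y":0,"z":0.006,"rx":0,"ry":0,"rz":0},{"fingers":0.024,"x":0,"y":0,"z":0.004,"rx":0,"ry":0,"rz":0},{"fingers":0.024,"x":0,"y":0,"z":0,"rx":0,"ry":0,"rz":0}]'; python3 s4.py;python3 -m jog '[{"fingers":0.024,"x":0,"y":0,"z":0.005,"rx":0,"ry":0,"rz":0},{"fingers":0.024,"x":0,"y":0,"z":0.005,"rx":0,"ry":0,"rz":0},{"fingers":0.024,"x":0,"y":0,"z":0.005,"rx":0,"ry":0,"rz":0},{"fingers":0.024,"x":0,"y":0,"z":0,"rx":0,"ry":0,"rz":0}]'; python3 s4.py
```

```text
clock: 27.75
tcp_pos: [0.453, -0.3253, 0.1685]
orientation: [-0.151, -3.137, -0.0]
contact_force: [0.1, 0.3, -1.4]
grip_width: 0.0274
gripper_force: 30.2
[ 0.453  -0.3253  0.1685] yaw 5.51 F [ 0.14  0.26 -1.43] M [ 0.037  0.003 -0.054]
clock: 28.25
tcp_pos: [0.453, -0.3253, 0.1535]
orientation: [-0.151, -3.137, -0.001]
contact_force: [-0.6, -0.6, -0.2]
grip_width: 0.0271
gripper_force: 30.2
[ 0.453  -0.3253  0.1535] yaw 5.52 F [-0.6  -0.55 -0.23] M [-0.084 -0.041 -0.032]
```

```bash
python3 -m jog '[{"fingers":0.024,"x":0,"y":0,"z":0.0015,"rx":0,"ry":0,"rz":0},{"fingers":0.024,"x":0,"y":0,"z":0.0015,"rx":0,"ry":0,"rz":0},{"fingers":0.024,"x":0,"y":0,"z":0,"rx":0,"ry":0,"rz":0}]'; python3 s4.py;python3 -m jog '[{"fingers":0.024,"x":0,"y":0,"z":0.001,"rx":0,"ry":0,"rz":0},{"fingers":0.024,"x":0,"y":0,"z":0.001,"rx":0,"ry":0,"rz":0},{"fingers":0.024,"x":0,"y":0,"z":0,"rx":0,"ry":0,"rz":0}]'; python3 s4.py
```

```text
clock: 28.62
tcp_pos: [0.4533, -0.3254, 0.1509]
orientation: [-0.151, -3.138, -0.0]
contact_force: [0.1, 0.4, -2.2]
grip_width: 0.0274
gripper_force: 30.2
[ 0.4533 -0.3254  0.1509] yaw 5.51 F [ 0.07  0.4  -2.24] M [-0.012 -0.009  0.014]
clock: 29.0
tcp_pos: [0.4537, -0.3257, 0.1496]
orientation: [0.151, 3.137, -0.0]
contact_force: [-0.1, 0.6, 4.3]
grip_width: 0.0273
gripper_force: 30.8
[ 0.4537 -0.3257  0.1496] yaw 5.51 F [-0.14  0.61  4.3 ] M [ 0.248  0.209 -0.001]
```

```bash
python3 -m jog '[{"fingers":0.024,"x":0,"y":0,"z":-0.0005,"rx":0,"ry":0,"rz":0},{"fingers":0.03,"x":0,"y":0,"z":0,"rx":0,"ry":0,"rz":0},{"fingers":0.04,"x":0,"y":0,"z":0,"rx":0,"ry":0,"rz":0},{"fingers":0.06,"x":0,"y":0,"z":0,"rx":0,"ry":0,"rz":0},{"fingers":0.06,"x":0,"y":0,"z":-0.01,"rx":0,"ry":0,"rz":0},{"fingers":0.06,"x":0,"y":0,"z":-0.03,"rx":0,"ry":0,"rz":0},{"fingers":0.06,"x":0,"y":0,"z":-0.05,"rx":0,"ry":0,"rz":0},{"fingers":0.06,"x":0.03,"y":0,"z":-0.05,"rx":0,"ry":0,"rz":0}]'; python3 -m jog '[{"fingers":0.06,"x":0,"y":-0.05,"z":-0.02,"rx":0,"ry":0,"rz":0},{"fingers":0.06,"x":0,"y":-0.05,"z":0,"rx":0,"ry":0,"rz":0},{"fingers":0.06,"x":0,"y":0,"z":0,"rx":0,"ry":0,"rz":0},{"fingers":0.06,"x":0,"y":0,"z":0,"rx":0,"ry":0,"rz":0}]'
cat > s10.py <<'E'
from h import *
for c in ['scene','top']:
    im,d=grab(c,c+'3')
    cv2.imwrite(f'pics/{c}3c.png',cv2.resize((im[150:320,90:440] if c=='scene' else im[110:280,120:470])[:,:,::-1],None,fx=2.2,fy=2.2))
    for n in ['square_template','white_template','blue_template']: print(c,n,[(np.round(x['xyz'],4).tolist(),round(x['score'],2)) for x in r.landmark_of(n,c)])
E
python3 s10.py
```

```text
clock: 30.0
tcp_pos: [0.4248, -0.3223, 0.2916]
orientation: [0.148, 3.138, -0.002]
contact_force: [0.3, 1.4, -0.3]
grip_width: 0.0599
gripper_force: 0.0
clock: 30.5
tcp_pos: [0.4137, -0.4219, 0.3096]
orientation: [-0.152, -3.138, -0.001]
contact_force: [0.2, 1.3, -0.2]
grip_width: 0.0601
gripper_force: 0.0
scene square_template [([0.4501, -0.3242, 0.157], 0.92), ([0.5617, -0.1793, 0.1004], 0.72), ([0.6591, 0.1641, -0.0008], 0.56), ([0.6378, 0.1583, 0.201], 0.16)]
scene white_template [([0.5498, 0.1546, 0.1988], 0.96)]
scene blue_template [([0.5957, 0.1583, 0.2018], 0.58), ([0.5485, 0.1558, 0.1978], 0.55), ([0.4503, -0.3222, -0.0024], 0.44)]
top square_template [([0.5643, -0.1786, 0.0967], 0.75), ([0.4518, -0.3229, 0.1562], 0.61)]
top white_template [([0.5496, 0.1618, 0.1956], 0.82)]
top blue_template [([0.5954, 0.1575, 0.202], 0.95), ([0.4448, -0.326, 0.0037], 0.5)]
```

View pics/scene3c.png

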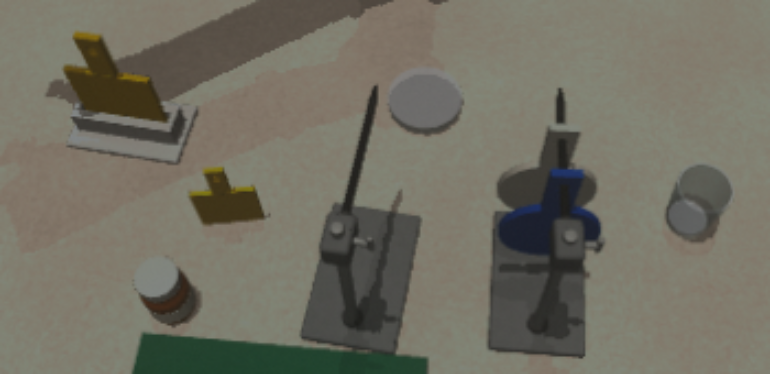

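Yellow stands upright in the slot at (115,90), with its eye about 156 mm high. White (548,180) and blue (550,230) hang on hook B, hook A is empty, and the dish, beaker and jar are untouched.

```bash
python3 -c "
from bench import r
print(r.hand_in())"
```

```text
the job is handed in; nothing more can be done
None
```

The job is handed in at about 31 s of the 72 s: both round templates hang released on the spare hook, the large yellow one stands upright on the slot floor, and the dish, beaker and jar are where they were.

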